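Start the cure timer of the ankle-high boot

TASK

Three glued pieces are curing on the stand, each with its toe facing its own timer button. Start the timer of the ankle-high boot (the one with the tall cuff): press its button down gently with the fingertips, keep it down for at least two seconds, then let it come up and move clear. Leave the other two timers alone and do not move the boots, the bare foot form or the things lying around.

Things in the scene. Friction and masses are not known exactly. Their poses are not given: they have to be found in the camera images.
- button_a_top (a point): centre of the flat top of the push button at the end of the row nearest the robot (stand x = -100 mm): a plain white round plunger 30 mm across, in a black collar 46 mm across on a grey timer box 64 x 64 mm; unpressed its top is 68 mm above the table, 16 mm above the collar; it moves straight down. The three timers are identical and each belongs to the boot or form whose toe faces it
- button_a (a joint): how far that button is pressed down, m: 0 up, 0.012 fully down. A spring pushes it back up: it starts to move at about 2 N, takes about 4 N at 6 mm and 6 N fully down; the timer registers a press from 5 mm down
- button_b_top (a point): centre of the flat top of the push button at the middle of the row (the stand's origin): a plain white round plunger 30 mm across, in a black collar 46 mm across on a grey timer box 64 x 64 mm; unpressed its top is 68 mm above the table, 16 mm above the collar; it moves straight down. The three timers are identical and each belongs to the boot or form whose toe faces it
- button_b (a joint): how far that button is pressed down, m: 0 up, 0.012 fully down. A spring pushes it back up: it starts to move at about 2 N, takes about 4 N at 6 mm and 6 N fully down; the timer registers a press from 5 mm down
- button_c_top (a point): centre of the flat top of the push button at the end of the row farthest from the robot (stand x = +100 mm): a plain white round plunger 30 mm across, in a black collar 46 mm across on a grey timer box 64 x 64 mm; unpressed its top is 68 mm above the table, 16 mm above the collar; it moves straight down. The three timers are identical and each belongs to the boot or form whose toe faces it
- button_c (a joint): how far that button is pressed down, m: 0 up, 0.012 fully down. A spring pushes it back up: it starts to move at about 2 N, takes about 4 N at 6 mm and 6 N fully down; the timer registers a press from 5 mm down
- stand: aluminium curing stand fixed to the table, plate 340 (x) x 360 (y) x 12 mm high, with three grey timer boxes (tops 40 mm above the table) in a row along its x axis, 100 mm apart; origin on the table under the middle timer, the plate reaching from y = -40 to +320 mm; its +y points from the timers towards the boots
- boot_high: the ankle-high boot: black hard shell skate boot with a tall open round cuff at the heel, 80 mm across, its rim 160 mm above the sole, with grey straps and a pale sole. Foot 220 mm long, 74 mm wide, toe tapering to the front, about 76 to 100 mm high at the instep. Loose; origin under the middle of the sole on the stand's plate (12 mm above the table), toe towards -y of its own frame, facing a timer; may stand at any of the three places
- boot_high_toe (a point): foremost point of the ankle-high boot's toe, 40 mm above its sole; it lies about 60 mm horizontally from the centre of its own timer's button
- boot_low: the low-cut boot: the same black shell and pale sole with a short open cuff, rim only 95 mm above the sole. Foot 220 mm long, 74 mm wide, toe tapering to the front, about 76 to 100 mm high at the instep. Loose; origin under the middle of the sole on the stand's plate (12 mm above the table), toe towards -y of its own frame, facing a timer; may stand at any of the three places
- last: the bare last (solid black foot form): no cuff or straps, a closed conical heel stub with flat top 105 mm above the sole. Foot 220 mm long, 74 mm wide, toe tapering to the front, about 76 to 100 mm high at the instep. Loose; origin under the middle of the sole on the stand's plate (12 mm above the table), toe towards -y of its own frame, facing a timer; may stand at any of the three places
- glue_tin: closed round can, 60 mm across and 85 mm tall, standing loose on the table on the side of the timers away from the boots; origin under its centre
- tape_roll: cardboard ring lying flat, 90 mm outside, 72 mm inside, 24 mm high, loose on the table on the same side; origin under its centre
- screwdriver: screwdriver lying loose on the table about 0.25 m from the timer row, on the same side; origin under its middle

How it is judged:
By the outcome, as a careful person would: the job done as asked, in the order asked, and still so for the second after the job is handed in, with the robot touching nothing.
It also fails if it takes over 38 s, if anything falls off the work surface, if the arm or the gripper's body presses on something with over 40 N, if the wrist force passes 120 N, or if a joint passes its speed limit or range.

ROBOT

A 6-joint arm with a two-finger parallel gripper is mounted at the origin on the work surface. World frame = base frame: x ahead of the robot, y to its left, z up, the work surface at z = 0. Lengths are in m, angles in rad, forces in N, time in s.
With the tool pointing down it reaches from about 0.3 to 0.775 m from the base axis. Payload 14.6 kg.
Tool frame: the origin (TCP) lies between the finger pads; the fingertips stand 19 mm ahead of it and the grasp point (between the pads) is the TCP (ctrl.finger_overhang is the distance from the TCP to the fingertips, in m); z points along the fingers, y is the direction in which the jaws open and shut (so a half turn about z gives the same grasp; the last joint's range is limited). The gripper opens to 94 mm and grips with 3 to 60 N. Pads are 16 mm wide; open, the fingers measure 119 mm over their backs; the gripper's body (75 mm by 177 mm) begins 78 mm behind the grasp point.
Start: joints at [-1.304, 0.3, 1.521, -0, 1.321, -0.067], TCP at [0.18, -0.52, 0.194] pointing down, gripper open.
Joint ranges: [-3.03, 3.03], [-0.79, 2.21], [0.23, 2.52], [-1.04, 4.18], [0, 3.07], [-2.55, 2.55]. Speed limits (rad/s): [2.22, 2.22, 2.57, 3.14, 3.14, 3.14].

INTERFACE

Orientations are given as [roll, pitch, yaw] about the fixed x, y, z axes, in that order (R = Rz(yaw) Ry(pitch) Rx(roll)).
In Python, from station import ctrl gives the robot as it stands.
- The arm moves only by the tool send_rows, never from a script. Its argument "series" is a list of rows, each a list of 7 numbers: the turn, a rotation vector about the tool's x, y, z in degrees, then the shift along the tool's x, y, z in m, then the gripper's target within -1 to 1 (fully open at 1, half-way at 0, shut at -1). A call has 1 to 8 rows; each row is the pose to reach, as a shift and turn from the pose commanded when the call began, along the tool's axes at that moment; what a row does not reach only later rows make up. A row lasts 1/10 s, in which the tool goes at most 50 mm and 8.59 degrees, less where a joint would pass 70% of its speed; a pose out of reach is approached as far as the arm can. A call with a gripper value outside its range is refused whole. The fingers move at their own pace and stop on an object; "force" is the grip in N (left out, the last holds). Time passes only in rows, so rows that repeat a pose let the fingers close. It gives the time, the measured TCP pose, the force and the opening at its end, in the units of the state.
- ctrl.get_obs(): the state, without advancing time (a new reading comes with each control period).
- ctrl.camera(name): name is "scene" or "top"; returns a dict with "pixels" (420x560x3 uint8, red, green, blue), "z_map" (420x560 float32, m along the optical axis (not along the pixel's ray), 0 where there is no reading), "fov_y" (degrees; the focal length in pixels is half the picture's height over the tangent of half this angle, whatever the lens; pixels are square), "cx", "cy" (the principal point, pixels), "R" (3x3) and "t" (3): a world point X has camera coordinates R X + t. Camera axes: x right, y down, z forward; pixel columns grow to the right and rows downward; lengths in m; the calibration is good to about 2 mm. A picture is of the moment at which its call begins.
- ctrl.hand_in(): hands the job in, once; it reports no verdict.
The state is a dict: "time_s": time; "qpos": joint angles; "joint_vel": joint speeds; "tau": joint torques, N m; "ee_pos": TCP position; "eef_rot": TCP orientation; "force": force on the tool from outside, world axes, zero at the start; "moment": the same for the moment, N m; "grip_width": finger opening in m.
Only numpy, scipy, OpenCV 4.12 (cv2) and the standard library are available. Lean on these libraries where they do the work, as an engineer would, in place of code of your own. Each camera call takes 0.05 s, during which the arm holds its last target.

## Working session

There is one attempt and no reset: what is moved stays moved. The work goes in short steps, Python scripts to look and compute and a tool call to move; the robot and the scene stay as the last step left them, time stands still between calls to the robot, and variables do not carry over. Pictures are saved under pics/ and viewed, and the job is handed in when it is done.

Besides the shell and the picture viewer there is one more tool, called by a JSON object that holds its "fn" and its "kwargs", one argument or row to a line. send_rows: Moves the arm, as the interface text tells. Its arguments: {"type":"object","properties":{"series":{"type":"array"},"force":{"type":"number"}},"required":["series"]}

```bash
mkdir -p pics
cat > h.py <<'E'
import numpy as np,cv2
from station import ctrl
def grab(n,tag):
    c=ctrl.camera(n); np.savez(f'pics/{tag}.npz',**c); cv2.imwrite(f'pics/{tag}.png',c['pixels'][:,:,::-1]); return c
def ray(c,u,v,z):
    f=c['pixels'].shape[0]/2/np.tan(np.radians(float(c['fov_y']))/2)
    R=np.array(c['R']);t=np.array(c['t']);o=-R.T@t
    d=R.T@np.array([(u-c['cx'])/f,(v-c['cy'])/f,1]); return o+d*(z-o[2])/d[2]
E
python3 - <<'E'
from h import *
for n in('scene','top'):
    c=grab(n,n+'1'); print(n,-np.array(c['R']).T@c['t'],c['fov_y'],c['cx'],c['cy'])
o=ctrl.get_obs();print(o)
E
```

```text
scene [ 0.87686372 -0.3195787   0.64307491] 56.17875741211087 276.4543304639939 214.3103516015039
top [ 0.4230923  -0.0442541   1.02347272] 48.74155822440572 276.36860539430467 210.18012662905082
{'time_s': 0.1, 'qpos': array([-1.30360419e+00,  3.00401856e-01,  1.52151438e+00,  1.22339466e-06,
        1.32069947e+00, -6.65814312e-02]), 'joint_vel': array([ 4.05627789e-05,  2.06023681e-04, -2.56127636e-03,  8.79106428e-04,
        6.94213599e-04, -6.00276280e-04]), 'tau': array([ 5.42009384e-04, -5.32642579e+01, -3.53284049e+01,  7.09275459e-02,
        2.35399744e-02, -8.97671339e-05]), 'ee_pos': array([ 0.18012797, -0.51940677,  0.19305253]), 'eef_rot': array([-3.14057195e+00, -6.92482600e-05,  3.33773229e-01]), 'force': array([-0.14259429,  1.02155653, -0.8952763 ]), 'moment': array([ 5.05397088e-03, -9.23671504e-03,  9.27488943e-05]), 'grip_width': 0.09376227949223906}
```

View pics/scene1.png

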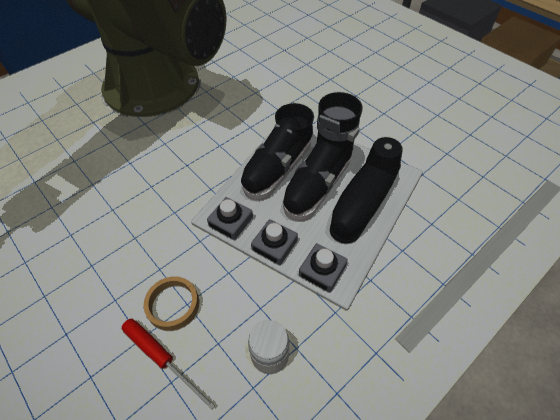

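View pics/top1.png

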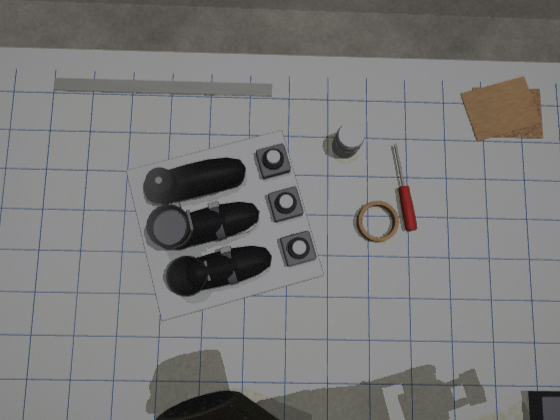

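The scene view shows the tall cuff on the middle boot at about (340,110), with its toe facing the middle button at (274,232). In the top view the cuff is at (171,227), the toe at (257,213) and the button at (286,203). I'll check the heights and measure the buttons in both views.

Run:
```python
from h import *
def pts(c):
    f=210/np.tan(np.radians(float(c['fov_y']))/2);z=c['z_map'];v,u=np.indices(z.shape)
    P=np.stack([(u-c['cx'])/f*z,(v-c['cy'])/f*z,z],-1); W=(P-c['t'])@c['R']; W[z==0]=np.nan; return W
for n,seeds in(('top',[(273,159),(286,203),(298,248)]),('scene',[(228,208),(274,232),(324,258)])):
    c=dict(np.load(f'pics/{n}1.npz'));W=pts(c);g=c['pixels'].min(-1)
    for u,v in seeds:
        sub=(W[...,2]>.060)&(W[...,2]<.08)
        m=np.zeros_like(sub);m[v-20:v+20,u-20:u+20]=1
        # plane-cast: bright/high pixels
        k=sub&m.astype(bool); 
        ys,xs=np.where(k); print(n,(u,v),k.sum(),xs.mean(),ys.mean(),'ray',ray(c,xs.mean(),ys.mean(),.068).round(4),'depth',np.nanmedian(W[k],0).round(4))
    if n=='top':
        for nm,(u,v) in dict(last=(160,185),mid=(171,227),low=(186,276)).items():
            w=W[v-28:v+28,u-28:u+28,2]; print(nm,np.nanpercentile(w,[90,95,99]).round(3))
    # things on robot's way
    t=W[...,2]
    print('max z', np.nanmax(np.where((W[...,0]>.2)&(W[...,0]<.7)&(W[...,1]>-.4),t,0)))
```

```text
top (273, 159) 156 273.12820512820514 156.87820512820514 ray [ 0.6827 -0.0553  0.068 ] depth [ 0.6825 -0.0551  0.0683]
top (286, 203) 159 285.69182389937106 201.52201257861634 ray [ 0.5872 -0.0833  0.068 ] depth [ 0.5869 -0.0837  0.0683]
top (298, 248) 161 298.8695652173913 247.416149068323 ray [ 0.4917 -0.1118  0.068 ] depth [ 0.4923 -0.1119  0.0686]
last [0.12  0.147 0.173]
mid [0.171 0.173 0.175]
low [0.108 0.11  0.114]
max z 0.40913936235333104
scene (228, 208) 191 227.60732984293193 206.66492146596858 ray [ 0.4957 -0.116   0.068 ] depth [ 0.495  -0.1157  0.0671]
scene (274, 232) 214 273.76635514018693 230.54205607476635 ray [ 0.5904 -0.0875  0.068 ] depth [ 0.5897 -0.0872  0.067 ]
scene (324, 258) 244 324.38524590163934 256.8975409836066 ray [ 0.6854 -0.0591  0.068 ] depth [ 0.6852 -0.0585  0.0668]
max z 0.3201418539856396
```

The middle boot's rim is at 0.172 m, which matches the ankle-high boot (160 + 12 mm), so the target is button_b at about (0.589, -0.0855). I'll travel at the current height, which clears everything on the way, and close the fingers as I go.

{"fn": "send_rows", "kwargs": {
  "series": [
    [0, 0, 0, 0.03, -0.016, 0, -1],
    [0, 0, 0, 0.065, -0.034, 0, -1],
    [0, 0, 0, 0.1, -0.052, 0, -1],
    [0, 0, 0, 0.135, -0.07, 0, -1],
    [0, 0, 0, 0.17, -0.089, 0, -1],
    [0, 0, 0, 0.205, -0.107, 0, -1],
    [0, 0, 0, 0.24, -0.125, 0, -1],
    [0, 0, 0, 0.26, -0.136, 0, -1]
  ],
  "force": 20
}}

```text
time_s: 0.9
ee_pos: [0.3826, -0.304, 0.1934]
eef_rot: [-3.141, 0.0, 0.335]
force: [-0.5, 0.1, 0.3]
grip_width: 0.0333
```

{"fn": "send_rows", "kwargs": {
  "series": [
    [0, 0, 0, 0.03, -0.016, 0, -1],
    [0, 0, 0, 0.065, -0.034, 0, -1],
    [0, 0, 0, 0.1, -0.052, 0, -1],
    [0, 0, 0, 0.135, -0.07, 0, -1],
    [0, 0, 0, 0.17, -0.089, 0, -1],
    [0, 0, 0, 0.205, -0.107, 0, -1],
    [0, 0, 0, 0.24, -0.125, 0, -1],
    [0, 0, 0, 0.26, -0.136, 0, -1]
  ]
}}

```text
time_s: 1.7
ee_pos: [0.5836, -0.0901, 0.193]
eef_rot: [-3.141, 0.001, 0.335]
force: [0.8, 0.2, 0.4]
grip_width: 0.0006
```

```bash
cat > d.py <<'E'
from h import *
from scipy.spatial.transform import Rotation as Ro
o=ctrl.get_obs();R=Ro.from_euler('xyz',o['eef_rot']).as_matrix()
T=np.array([.589,-.0855,.068+ctrl.finger_overhang])
print(o['time_s'],o['ee_pos'],o['eef_rot'],o['force'],o['grip_width'],'tool delta',R.T@(T-o['ee_pos']))
E
python3 d.py; python3 -c "
from h import *
grab('scene','scene2');grab('top','top2')"
```

```text
1.7 [ 0.58356565 -0.09007234  0.19295488] [-3.14101429e+00  5.73217317e-04  3.35319738e-01] [0.8461194  0.18356285 0.3895582 ] 0.0006440484954512934 tool delta [ 0.00669705 -0.00246812  0.1059525 ]
```

View pics/scene2.png

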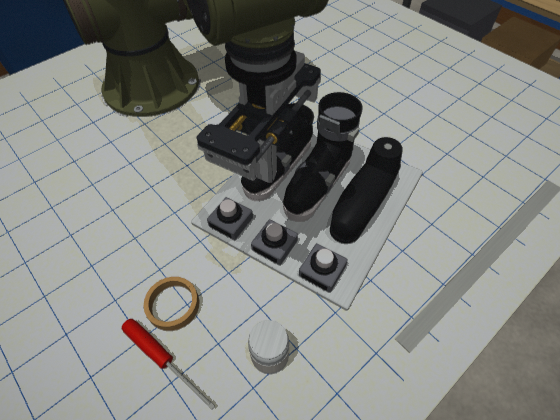

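```bash
python3 d.py
```

```text
1.8 [ 0.58333189 -0.09017654  0.19270116] [-3.14080786e+00  7.99915909e-04  3.36615106e-01] [-1.35326966 -1.53189192 -0.63577368] 0.0006847507512084854 tool delta [ 0.00697918 -0.00245899  0.10569758]
```

The fingers are closed, with the tip near pixel (268,178). I'll check that against the projection.

Run:
```python
from h import *
for n in('scene','top'):
    c=dict(np.load(f'pics/{n}2.npz'));f=210/np.tan(np.radians(float(c['fov_y']))/2)
    for P in([.5834,-.0901,.174],[.589,-.0855,.068]):
        q=c['R']@np.array(P)+c['t'];print(n,P,q[0]/q[2]*f+c['cx'],q[1]/q[2]*f+c['cy'])
c=cv2.imread('pics/scene2.png');cv2.imwrite('pics/z2.png',cv2.resize(c[110:290,170:370],None,fx=3,fy=3))
```

```text
scene [0.5834, -0.0901, 0.174] 267.8213012493963 190.97991822964417
scene [0.589, -0.0855, 0.068] 274.0880898573027 229.40153190250248
top [0.5834, -0.0901, 0.174] 291.76858416416235 194.00979382864602
top [0.589, -0.0855, 0.068] 286.76406940989585 200.6760639340032
```

View pics/z2.png

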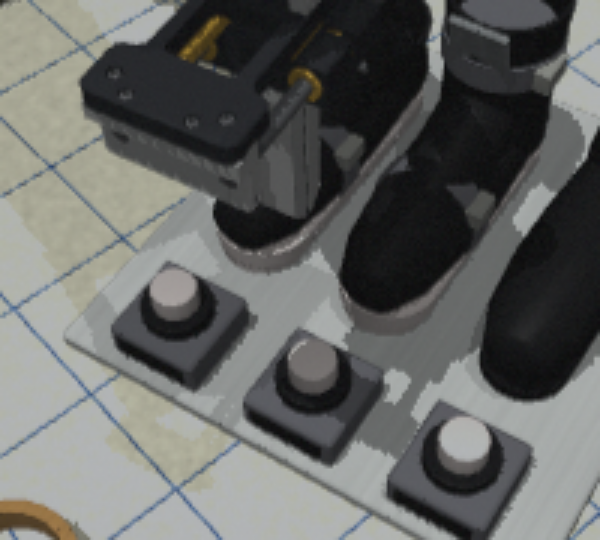

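Run:
```python
from h import *
print(ctrl.finger_overhang)
c=dict(np.load('pics/scene2.npz'));f=210/np.tan(np.radians(float(c['fov_y']))/2)
z=c['z_map'];v,u=np.indices(z.shape)
W=(np.stack([(u-c['cx'])/f*z,(v-c['cy'])/f*z,z],-1)-c['t'])@c['R']
for vv in range(160,190,2):
    print(vv,[tuple(W[vv,x].round(3)) for x in range(258,280,4)])
```

```text
0.019
160 [(np.float64(0.631), np.float64(-0.139), np.float64(0.316)), (np.float64(0.59), np.float64(-0.102), np.float64(0.257)), (np.float64(0.597), np.float64(-0.101), np.float64(0.261)), (np.float64(0.594), np.float64(-0.091), np.float64(0.252)), (np.float64(0.591), np.float64(-0.082), np.float64(0.243)), (np.float64(0.479), np.float64(0.021), np.float64(0.078))]
162 [(np.float64(0.584), np.float64(-0.105), np.float64(0.25)), (np.float64(0.589), np.float64(-0.102), np.float64(0.252)), (np.float64(0.596), np.float64(-0.1), np.float64(0.256)), (np.float64(0.595), np.float64(-0.093), np.float64(0.25)), (np.float64(0.591), np.float64(-0.082), np.float64(0.239)), (np.float64(0.48), np.float64(0.02), np.float64(0.074))]
164 [(np.float64(0.584), np.float64(-0.105), np.float64(0.246)), (np.float64(0.589), np.float64(-0.102), np.float64(0.247)), (np.float64(0.595), np.float64(-0.1), np.float64(0.251)), (np.float64(0.594), np.float64(-0.092), np.float64(0.245)), (np.float64(0.591), np.float64(-0.082), np.float64(0.235)), (np.float64(0.877), np.float64(-0.32), np.float64(0.643))]
166 [(np.fl
[... 3617 characters left out ...]
), np.float64(-0.041), np.float64(0.061)), (np.float64(0.492), np.float64(-0.032), np.float64(0.055)), (np.float64(0.493), np.float64(-0.023), np.float64(0.048)), (np.float64(0.489), np.float64(-0.01), np.float64(0.034)), (np.float64(0.492), np.float64(-0.002), np.float64(0.03)), (np.float64(0.486), np.float64(0.013), np.float64(0.012))]
188 [(np.float64(0.491), np.float64(-0.041), np.float64(0.055)), (np.float64(0.492), np.float64(-0.033), np.float64(0.049)), (np.float64(0.491), np.float64(-0.022), np.float64(0.04)), (np.float64(0.493), np.float64(-0.013), np.float64(0.033)), (np.float64(0.494), np.float64(-0.004), np.float64(0.027)), (np.float64(0.49), np.float64(0.01), np.float64(0.012))]
```

The horizontal position agrees. The depth image puts the fingertip at about 0.206 m, but nominally it should be 0.174 m. I'll go down part of the way, then look again before touching the button.

{"fn": "send_rows", "kwargs": {
  "series": [
    [0, 0, 0, 0.003, -0.001, 0.005, -1],
    [0, 0, 0, 0.0065, -0.0015, 0.015, -1],
    [0, 0, 0, 0.0065, -0.0015, 0.028, -1],
    [0, 0, 0, 0.0065, -0.0015, 0.042, -1],
    [0, 0, 0, 0.0065, -0.0015, 0.056, -1],
    [0, 0, 0, 0.0065, -0.0015, 0.068, -1],
    [0, 0, 0, 0.0065, -0.0015, 0.078, -1],
    [0, 0, 0, 0.0065, -0.0015, 0.083, -1]
  ]
}}

```text
time_s: 2.6
ee_pos: [0.5877, -0.0887, 0.1093]
eef_rot: [-3.141, 0.001, 0.334]
force: [-0.2, -0.4, -0.7]
grip_width: 0.0005
```

```bash
python3 - <<'E'
from h import *
c=grab('scene','scene3')
f=210/np.tan(np.radians(float(c['fov_y']))/2)
z=c['z_map'];v,u=np.indices(z.shape)
W=(np.stack([(u-c['cx'])/f*z,(v-c['cy'])/f*z,z],-1)-c['t'])@c['R']
for vv in range(196,236,3):
    print(vv,[tuple(float(q) for q in W[vv,x].round(3)) for x in range(262,286,5)])
a=cv2.imread('pics/scene3.png');cv2.imwrite('pics/z3.png',cv2.resize(a[130:310,170:370],None,fx=3,fy=3))
E
python3 d.py
```

```text
196 [(0.639, -0.143, 0.261), (0.627, -0.126, 0.235), (0.6, -0.096, 0.182), (0.596, -0.083, 0.167), (0.51, 0.003, 0.01)]
199 [(0.642, -0.146, 0.261), (0.631, -0.129, 0.234), (0.6, -0.096, 0.175), (0.596, -0.083, 0.16), (0.517, -0.003, 0.012)]
202 [(0.644, -0.147, 0.257), (0.593, -0.101, 0.165), (0.6, -0.096, 0.168), (0.595, -0.082, 0.15), (0.523, -0.008, 0.012)]
205 [(0.644, -0.148, 0.251), (0.593, -0.101, 0.157), (0.6, -0.096, 0.16), (0.595, -0.083, 0.143), (0.527, -0.012, 0.011)]
208 [(0.644, -0.148, 0.246), (0.593, -0.101, 0.15), (0.601, -0.098, 0.155), (0.595, -0.083, 0.136), (0.534, -0.018, 0.012)]
211 [(0.645, -0.15, 0.242), (0.592, -0.101, 0.141), (0.6, -0.097, 0.146), (0.595, -0.083, 0.127), (0.539, -0.023, 0.013)]
214 [(0.645, -0.149, 0.234), (0.591, -0.101, 0.132), (0.6, -0.098, 0.138), (0.536, -0.034, 0.01), (0.544, -0.027, 0.011)]
217 [(0.646, -0.151, 0.23), (0.529, -0.053, 0.01), (0.6, -0.098, 0.13), (0.543, -0.039, 0.011), (0.55, -0.033, 0.012)]
220 [(0.645, -0.15, 0.222), (0.535, -0.059, 0.012), (0.542, -0.052, 0.013), (0.548, -0.044, 0.011), (0.554, -0.037, 0.011)]
223 [(0.534, -0.07, 0.011), (0.556, -0.074, 0.04), (0.576, -0.079, 0.067), (0.567, -0.06, 0.038), (0.56, -0.042, 0.013)]
226 [(0.54, -0.075, 0.013), (0.575, -0.09, 0.067), (0.581, -0.084, 0.068), (0.586, -0.076, 0.065), (0.579, -0.058, 0.039)]
229 [(0.559, -0.089, 0.038), (0.58, -0.094, 0.068), (0.586, -0.088, 0.068), (0.591, -0.081, 0.067), (0.596, -0.074, 0.065)]
232 [(0.57, -0.098, 0.051), (0.584, -0.098, 0.066), (0.59, -0.091, 0.067), (0.597, -0.086, 0.069), (0.599, -0.076, 0.061)]
235 [(0.574, -0.102, 0.05), (0.587, -0.1, 0.063), (0.595, -0.096, 0.068), (0.6, -0.089, 0.067), (0.599, -0.076, 0.052)]
2.65 [ 0.58759668 -0.08867145  0.10905689] [-3.14078289e+00  1.30283242e-03  3.33743047e-01] [-0.50956472 -0.07952353 -0.7490485 ] 0.0008252046627190773 tool delta [ 0.00239353 -0.0025189   0.02205584]
```

View pics/z3.png

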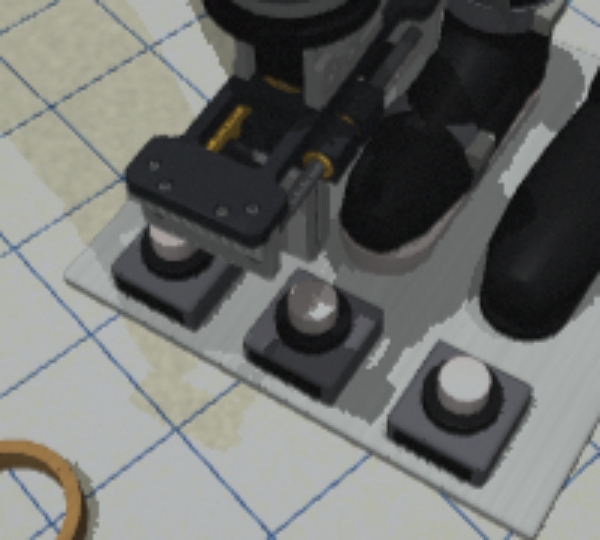

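The whole tool, fingertip and body alike, shows about 35 mm higher than the reported TCP implies (tip at about 0.125 m against a nominal 0.090 m). I can't trust the nominal contact height, so I'll go down in small steps and watch the force and the camera.

{"fn": "send_rows", "kwargs": {
  "series": [
    [0, 0, 0, 0.001, -0.0005, 0.003, -1],
    [0, 0, 0, 0.002, -0.001, 0.006, -1],
    [0, 0, 0, 0.002, -0.001, 0.009, -1],
    [0, 0, 0, 0.002, -0.001, 0.012, -1],
    [0, 0, 0, 0.002, -0.001, 0.015, -1],
    [0, 0, 0, 0.002, -0.001, 0.018, -1],
    [0, 0, 0, 0.002, -0.001, 0.018, -1]
  ]
}}

```text
time_s: 3.35
ee_pos: [0.5894, -0.0871, 0.0921]
eef_rot: [-3.141, 0.001, 0.334]
force: [-0.1, -0.8, 0.1]
grip_width: 0.0004
```

{"fn": "send_rows", "kwargs": {
  "series": [
    [0, 0, 0, 0, 0, 0.002, -1],
    [0, 0, 0, 0, 0, 0.004, -1],
    [0, 0, 0, 0, 0, 0.006, -1],
    [0, 0, 0, 0, 0, 0.008, -1],
    [0, 0, 0, 0, 0, 0.008, -1]
  ]
}}

```text
time_s: 3.85
ee_pos: [0.5894, -0.0871, 0.0842]
eef_rot: [-3.141, 0.0, 0.334]
force: [0.8, -0.5, -0.5]
grip_width: 0.0004
```

```bash
python3 - <<'E'
from h import *
c=grab('scene','scene4')
a=cv2.imread('pics/scene4.png');cv2.imwrite('pics/z4.png',cv2.resize(a[130:310,170:370],None,fx=3,fy=3))
E
python3 d.py
```

```text
3.9 [ 0.58954182 -0.08711826  0.08441434] [-3.14148082e+00  1.86058474e-04  3.33816338e-01] [-0.94954341  0.04773128 -0.28262016] 0.00022188875577442834 tool delta [ 1.78368163e-05 -1.70674510e-03 -2.58546848e-03]
```

View pics/z4.png

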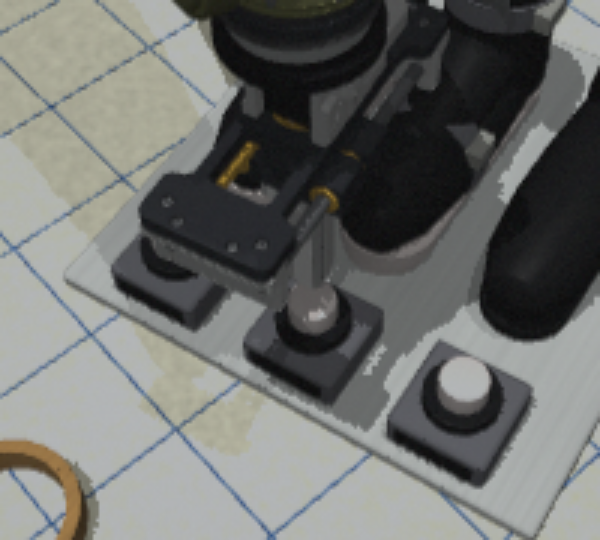

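```bash
cat > tip.py <<'E'
import sys
from h import *
def tip(tag):
    c=dict(np.load(f'pics/{tag}.npz'))
    f=210/np.tan(np.radians(float(c['fov_y']))/2)
    z=c['z_map'];v,u=np.indices(z.shape)
    W=(np.stack([(u-c['cx'])/f*z,(v-c['cy'])/f*z,z],-1)-c['t'])@c['R']
    for x in range(266,284,2):
        print(x,[(vv,)+tuple(float(q) for q in W[vv,x].round(3)) for vv in range(214,234,2)])
tip(sys.argv[1])
E
python3 tip.py scene4
```

```text
266 [(214, 0.644, -0.143, 0.228), (216, 0.635, -0.136, 0.208), (218, 0.589, -0.102, 0.119), (220, 0.589, -0.102, 0.113), (222, 0.587, -0.101, 0.104), (224, 0.557, -0.078, 0.041), (226, 0.56, -0.08, 0.04), (228, 0.577, -0.094, 0.067), (230, 0.58, -0.096, 0.067), (232, 0.583, -0.099, 0.067)]
268 [(214, 0.635, -0.132, 0.208), (216, 0.593, -0.1, 0.128), (218, 0.593, -0.101, 0.123), (220, 0.593, -0.1, 0.116), (222, 0.592, -0.1, 0.108), (224, 0.559, -0.075, 0.041), (226, 0.576, -0.089, 0.068), (228, 0.579, -0.091, 0.067), (230, 0.583, -0.094, 0.068), (232, 0.586, -0.097, 0.068)]
270 [(214, 0.597, -0.099, 0.136), (216, 0.597, -0.099, 0.131), (218, 0.596, -0.099, 0.124), (220, 0.597, -0.099, 0.119), (222, 0.596, -0.099, 0.112), (224, 0.595, -0.098, 0.104), (226, 0.578, -0.086, 0.067), (228, 0.583, -0.089, 0.069), (230, 0.585, -0.091, 0.067), (232, 0.588, -0.094, 0.068)]
272 [(214, 0.6, -0.097, 0.137), (216, 0.599, -0.097, 0.131), (218, 0.599, -0.097, 0.126), (220, 0.6, -0.098, 0.122), (222, 0.599, -0.098, 0.115), (224, 0.599, -0.097, 0.107), (226, 0.58, -0.083, 0.067), (228, 0.585, -0.087, 0
[... 818 characters left out ...]
), (226, 0.589, -0.076, 0.069), (228, 0.591, -0.078, 0.068), (230, 0.594, -0.081, 0.068), (232, 0.598, -0.084, 0.069)]
280 [(214, 0.596, -0.078, 0.115), (216, 0.596, -0.077, 0.108), (218, 0.595, -0.077, 0.101), (220, 0.552, -0.04, 0.012), (222, 0.555, -0.042, 0.011), (224, 0.559, -0.045, 0.011), (226, 0.59, -0.073, 0.067), (228, 0.594, -0.076, 0.068), (230, 0.596, -0.078, 0.066), (232, 0.6, -0.081, 0.067)]
282 [(214, 0.545, -0.028, 0.013), (216, 0.548, -0.031, 0.012), (218, 0.551, -0.034, 0.012), (220, 0.555, -0.037, 0.012), (222, 0.558, -0.04, 0.011), (224, 0.561, -0.043, 0.011), (226, 0.579, -0.058, 0.04), (228, 0.588, -0.066, 0.051), (230, 0.598, -0.075, 0.066), (232, 0.6, -0.077, 0.063)]
```

The tip is actually at about 0.101 m, so contact should come about 33 mm lower, at TCP z of about 0.051 m. The lateral alignment is good, and nothing has been touched so far.

{"fn": "send_rows", "kwargs": {
  "series": [
    [0, 0, 0, 0, 0, 0.003, -1],
    [0, 0, 0, 0, 0, 0.006, -1],
    [0, 0, 0, 0, 0, 0.009, -1],
    [0, 0, 0, 0, 0, 0.012, -1],
    [0, 0, 0, 0, 0, 0.015, -1],
    [0, 0, 0, 0, 0, 0.018, -1],
    [0, 0, 0, 0, 0, 0.021, -1],
    [0, 0, 0, 0, 0, 0.024, -1]
  ]
}}

```text
time_s: 4.7
ee_pos: [0.5896, -0.0871, 0.0603]
eef_rot: [-3.142, 0.0, 0.334]
force: [-0.2, -0.2, -0.3]
grip_width: 0.0004
```

```bash
python3 - <<'E'
from h import *
c=grab('scene','scene5')
a=cv2.imread('pics/scene5.png');cv2.imwrite('pics/z5.png',cv2.resize(a[130:310,170:370],None,fx=3,fy=3))
E
python3 d.py
```

```text
4.75 [ 0.58936665 -0.08709894  0.05981384] [-3.14125773e+00  5.50651774e-04  3.33761954e-01] [ 0.84682711  0.28209676 -0.08381423] 0.0004015165244019235 tool delta [ 0.00016243 -0.00163993 -0.02718571]
```

View pics/z5.png

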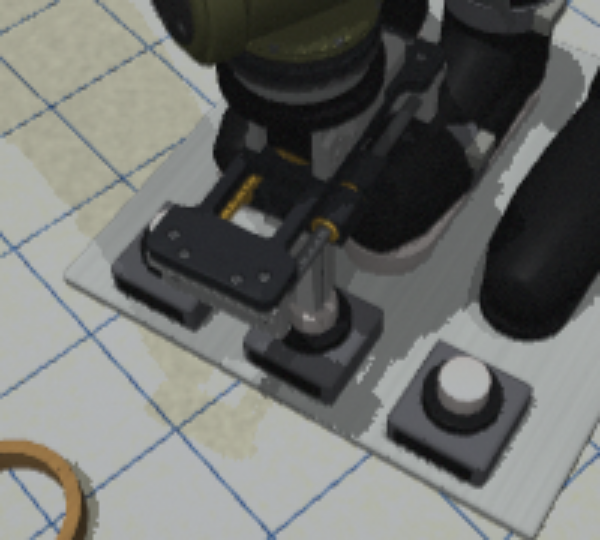

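The fingers hover about 9 mm over the middle plunger, near crop pixel (315,310), and there's no force yet. Now I'll go down gently to find contact.

{"fn": "send_rows", "kwargs": {
  "series": [
    [0, 0, 0, 0, 0, 0.002, -1],
    [0, 0, 0, 0, 0, 0.004, -1],
    [0, 0, 0, 0, 0, 0.006, -1],
    [0, 0, 0, 0, 0, 0.008, -1],
    [0, 0, 0, 0, 0, 0.01, -1],
    [0, 0, 0, 0, 0, 0.01, -1]
  ]
}}

```text
time_s: 5.35
ee_pos: [0.5897, -0.0872, 0.0505]
eef_rot: [3.142, -0.0, 0.334]
force: [-0.6, 0.5, 4.6]
grip_width: 0.0007
```

{"fn": "send_rows", "kwargs": {
  "series": [
    [0, 0, 0, 0, 0, 0.001, -1],
    [0, 0, 0, 0, 0, 0.002, -1],
    [0, 0, 0, 0, 0, 0.003, -1],
    [0, 0, 0, 0, 0, 0.003, -1]
  ]
}}

```text
time_s: 5.75
ee_pos: [0.5897, -0.0872, 0.0475]
eef_rot: [3.142, -0.0, 0.334]
force: [-0.1, 0.5, 4.8]
grip_width: 0.0008
```

{"fn": "send_rows", "kwargs": {
  "series": [
    [0, 0, 0, 0, 0, 0.001, -1],
    [0, 0, 0, 0, 0, 0.001, -1],
    [0, 0, 0, 0, 0, 0.001, -1]
  ]
}}

```text
time_s: 6.05
ee_pos: [0.5897, -0.0872, 0.0467]
eef_rot: [3.141, -0.0, 0.334]
force: [-1.2, 0.0, 5.0]
grip_width: 0.0004
```

Run:
```python
from h import *
F=[]
for i in range(8):
    c=ctrl.camera('scene');o=ctrl.get_obs();F.append(o['force'][2])
print(np.round(F,2),np.mean(F),o['ee_pos'],o['time_s'])
c=grab('scene','scene6')
a=cv2.imread('pics/scene6.png');cv2.imwrite('pics/z6.png',cv2.resize(a[130:310,170:370],None,fx=3,fy=3))
f=210/np.tan(np.radians(float(c['fov_y']))/2)
z=c['z_map'];v,u=np.indices(z.shape)
W=(np.stack([(u-c['cx'])/f*z,(v-c['cy'])/f*z,z],-1)-c['t'])@c['R']
for x in range(264,286,3): print(x,[(vv,float(W[vv,x,2].round(3))) for vv in range(224,250,2)])
```

```text
[4.18 3.98 4.54 4.5  5.73 5.02 4.67 5.64] 4.784003754743694 [ 0.5896841  -0.08714415  0.04666193] 6.45
264 [(224, 0.2), (226, 0.199), (228, 0.197), (230, 0.198), (232, 0.197), (234, 0.192), (236, 0.188), (238, 0.183), (240, 0.178), (242, 0.173), (244, 0.168), (246, 0.163), (248, 0.039)]
267 [(224, 0.199), (226, 0.198), (228, 0.197), (230, 0.191), (232, 0.17), (234, 0.068), (236, 0.056), (238, 0.05), (240, 0.051), (242, 0.052), (244, 0.05), (246, 0.041), (248, 0.038)]
270 [(224, 0.173), (226, 0.171), (228, 0.17), (230, 0.088), (232, 0.08), (234, 0.074), (236, 0.068), (238, 0.057), (240, 0.051), (242, 0.051), (244, 0.051), (246, 0.046), (248, 0.038)]
273 [(224, 0.111), (226, 0.102), (228, 0.099), (230, 0.092), (232, 0.085), (234, 0.079), (236, 0.072), (238, 0.059), (240, 0.055), (242, 0.051), (244, 0.052), (246, 0.047), (248, 0.04)]
276 [(224, 0.103), (226, 0.097), (228, 0.09), (230, 0.084), (232, 0.079), (234, 0.072), (236, 0.067), (238, 0.057), (240, 0.056), (242, 0.05), (244, 0.051), (246, 0.047), (248, 0.041)]
279 [(224, 0.09), (226, 0.085), (228, 0.077), (230, 0.072), (232, 0.065), (234, 0.058), (236, 0.057), (238, 0.056), (240, 0.051), (242, 0.052), (244, 0.051), (246, 0.044), (248, 0.039)]
282 [(224, 0.012), (226, 0.039), (228, 0.052), (230, 0.052), (232, 0.055), (234, 0.054), (236, 0.051), (238, 0.05), (240, 0.05), (242, 0.051), (244, 0.047), (246, 0.042), (248, 0.038)]
285 [(224, 0.012), (226, 0.012), (228, 0.04), (230, 0.052), (232, 0.052), (234, 0.052), (236, 0.051), (238, 0.051), (240, 0.052), (242, 0.044), (244, 0.04), (246, 0.04), (248, 0.04)]
```

View pics/z6.png

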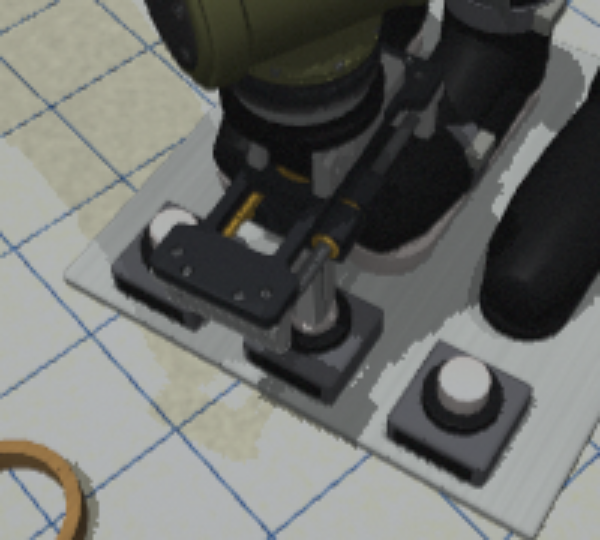

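The plunger top is now at about 0.058 m, which is 8–10 mm down, with about 4.8 N on it. That's past the 5 mm threshold and short of the stop. I'll hold it there.

{"fn": "send_rows", "kwargs": {
  "series": [
    [0, 0, 0, 0, 0, 0, -1],
    [0, 0, 0, 0, 0, 0, -1],
    [0, 0, 0, 0, 0, 0, -1],
    [0, 0, 0, 0, 0, 0, -1],
    [0, 0, 0, 0, 0, 0, -1],
    [0, 0, 0, 0, 0, 0, -1],
    [0, 0, 0, 0, 0, 0, -1],
    [0, 0, 0, 0, 0, 0, -1]
  ]
}}

```text
time_s: 7.3
ee_pos: [0.5897, -0.0871, 0.0466]
eef_rot: [3.142, -0.0, 0.334]
force: [-1.0, 0.7, 5.8]
grip_width: 0.0008
```

{"fn": "send_rows", "kwargs": {
  "series": [
    [0, 0, 0, 0, 0, 0, -1],
    [0, 0, 0, 0, 0, 0, -1],
    [0, 0, 0, 0, 0, 0, -1],
    [0, 0, 0, 0, 0, 0, -1],
    [0, 0, 0, 0, 0, 0, -1],
    [0, 0, 0, 0, 0, 0, -1],
    [0, 0, 0, 0, 0, 0, -1],
    [0, 0, 0, 0, 0, 0, -1]
  ]
}}

```text
time_s: 8.1
ee_pos: [0.5897, -0.0872, 0.0466]
eef_rot: [3.141, -0.0, 0.334]
force: [0.5, -0.2, 5.7]
grip_width: 0.0006
```

{"fn": "send_rows", "kwargs": {
  "series": [
    [0, 0, 0, 0, 0, 0, -1],
    [0, 0, 0, 0, 0, 0, -1],
    [0, 0, 0, 0, 0, 0, -1],
    [0, 0, 0, 0, 0, 0, -1],
    [0, 0, 0, 0, 0, 0, -1],
    [0, 0, 0, 0, 0, 0, -1],
    [0, 0, 0, 0, 0, 0, -1],
    [0, 0, 0, 0, 0, 0, -1]
  ]
}}

```text
time_s: 8.9
ee_pos: [0.5897, -0.0872, 0.0466]
eef_rot: [3.141, -0.0, 0.334]
force: [-0.8, -0.1, 5.0]
grip_width: 0.0003
```

{"fn": "send_rows", "kwargs": {
  "series": [
    [0, 0, 0, 0, 0, -0.003, -1],
    [0, 0, 0, 0, 0, -0.006, -1],
    [0, 0, 0, 0, 0, -0.01, -1],
    [0, 0, 0, 0, 0, -0.015, -1],
    [0, 0, 0, 0, 0, -0.022, -1],
    [0, 0, 0, 0, 0, -0.032, -1],
    [0, 0, 0, 0, 0, -0.044, -1],
    [0, 0, 0, 0, 0, -0.056, -1]
  ]
}}

```text
time_s: 9.7
ee_pos: [0.5897, -0.0871, 0.1038]
eef_rot: [3.141, -0.0, 0.334]
force: [0.2, -0.3, -0.2]
grip_width: 0.0005
```

{"fn": "send_rows", "kwargs": {
  "series": [
    [0, 0, 0, 0, 0, -0.015, -1],
    [0, 0, 0, 0, 0, -0.03, -1],
    [0, 0, 0, 0, 0, -0.045, -1],
    [0, 0, 0, 0, 0, -0.06, -1],
    [0, 0, 0, 0, 0, -0.075, -1],
    [0, 0, 0, 0, 0, -0.09, -1],
    [0, 0, 0, 0, 0, -0.095, -1],
    [0, 0, 0, 0, 0, -0.095, -1]
  ]
}}

```text
time_s: 10.5
ee_pos: [0.5898, -0.0872, 0.1985]
eef_rot: [3.141, -0.001, 0.334]
force: [0.1, -0.4, -1.3]
grip_width: 0.0005
```

```bash
python3 d.py
python3 - <<'E'
from h import *
c=grab('scene','scene7')
f=210/np.tan(np.radians(float(c['fov_y']))/2)
z=c['z_map'];v,u=np.indices(z.shape)
W=(np.stack([(u-c['cx'])/f*z,(v-c['cy'])/f*z,z],-1)-c['t'])@c['R']
for u0,v0 in[(228,208),(274,232),(324,258)]: print(np.nanmedian(W[v0-3:v0+3,u0-3:u0+3,2]))
E
```

```text
10.5 [ 0.58979451 -0.08716627  0.19852775] [ 3.14084066e+00 -1.23223382e-03  3.33822357e-01] [ 0.07609209 -0.44038064 -1.31899511] 0.00051028349876245 tool delta [-0.00034212 -0.00191848  0.111526  ]
0.0674069388463067
0.06764184382322527
0.06724703752001591
```

View pics/scene7.png

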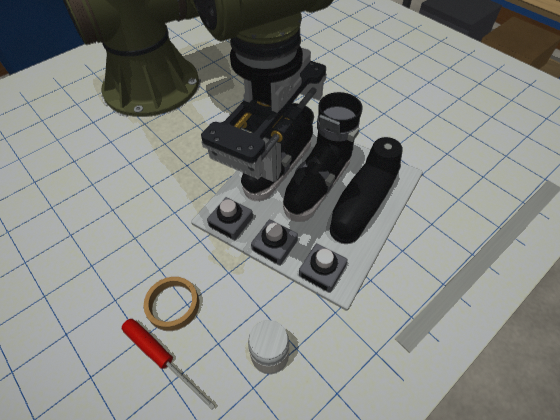

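The arm is clear. All three plungers, at pixels (228,208), (274,232) and (324,258), are back up at about 0.067 m. The boots, tin, tape and screwdriver look unmoved.

```bash
python3 -c "
from station import ctrl
print(ctrl.hand_in())"
```

```text
the job is handed in; nothing more can be done
None
```

I started the ankle-high boot's timer and handed the job in at about 10.5 s. That boot is the middle one: its cuff rim measured 0.172 m above the table, and its toe faces button_b.

- **Press:** I pushed button_b with the closed fingertips at about 5 N. By the force it was about 8 mm down, by the depth image about 10 mm; the timer registers from 5 mm. It stayed down for about 3 s, then I let it up and raised the tool well clear.
- **Last checks:** all three plungers read about 0.067 m, so all are up. In the last picture the boots, the bare form and the loose things look unmoved. Contact force on the tool was back to noise level, under 1.5 N.
- **Disagreement:** the fingertips are really about 35 mm higher than the reported TCP and finger overhang imply. In the depth images they sit about 17 mm above the TCP, not 19 mm ahead of it, and contact force began at a height that fits this. I therefore set the press by the camera and the force reading, not the nominal height.

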